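Seat the vial carousel on the autosampler's splined drive spindle

TASK

Pick up the white vial carousel and put it on the upright splined spindle of the blue drive unit: press it down lightly and rock it to and fro about the upright axis until the teeth mesh, then push it down fully home on the metal boss and let go. Be gentle: never force the teeth (stay under about 25 N), do not drop the carousel on, and leave the other things on the bench where they are.

Things in the scene. Friction and masses are not known exactly. Their poses are not given: they have to be found in the camera images.
- grip (a point): Centre of the carousel's grip bar, 56 mm above its foot. The bar stands upright on the hub's flat top: 44 mm long (x), 16 mm thick (y), 40 mm high, from 36 to 76 mm above the foot. Grasp it across its thickness, fingers over the hub's top.
- carousel: Loose carousel, one white plastic part, about 0.3 kg, level on the bench. Origin: centre of its foot (underside), z up, x along the grip bar. Hub 64 mm in diameter, 36 mm high; disc 132 mm in diameter, 8 mm thick, underside 12 mm above the foot, vial tops on it up to 31 mm above the foot.
- bore (a point): Mouth of the carousel's blind bore, at the foot's centre, axes as the carousel. Bore 32 mm deep, 48 mm in diameter, with four straight teeth over its whole depth, 9 mm wide, reaching in to 17 mm from the axis, every 90 degrees, the first on +x: the grip bar lies over two teeth. Tooth ends are flat.
- drive: Drive unit, fixed: blue casing 170 x 170 mm, 58 mm high, origin at the centre of its underside, x from its grey front panel to its back. In the middle of its top a round aluminium boss, 76 mm in diameter and 8 mm high, and on it the upright steel spindle. A stiff brake (about 0.4 N m) holds the spindle; it only creeps round if twisted harder.
- seat (a point): Centre of the boss's top face on the spindle axis, 66 mm above the bench, where the carousel's foot must end. Axes as the casing. Teeth standing on teeth keep the foot 18 mm above this; meshed, with 0.8 mm (some 3 degrees) of play either way, the foot can be lowered onto the boss.
- nose (a point): Top of the spindle, 28 mm above the boss; axes as the casing. Spindle: core 32 mm in diameter; four straight teeth, 16 mm wide, every 90 degrees, out to 22 mm from the axis, flat ends 18 mm above the boss; above them a nose tapering from 32 to 22 mm. The angle of the teeth differs each time, is not measured, and is unrelated to the casing's.
- flask: Bystander: steel flask 68 mm in diameter, 190 mm high; origin at the centre of its underside.
- jar: Bystander: amber jar 52 mm in diameter, 70 mm high; origin at the centre of its underside.
- rack: Bystander: grey rack of vials, 70 x 150 mm, 49 mm high; origin at the centre of its underside.
- tipbox: Bystander: ivory box 80 x 120 mm, 50 mm high; origin at the centre of its underside.
Things that resemble listed ones, but are neither listed nor needed, are in the scene too. Several things look just like the carousel: the one meant starts nearest to the robot's base. What is shaped like the drive but turquoise is not meant.

How it is judged (in metres and radians):
On the way, in this order (a step that is already met when the one before it is completed fails the run):
1. the carousel is held over the spindle, foot above 80 mm, within 15 mm of the axis (height (world z) of carousel above 0.08 m and horizontal distance between carousel and seat below 0.015 m), for 0.1 s.
2. the carousel is meshed and fully down on the boss (z of carousel in the frame of seat below 0.003 m and horizontal distance between carousel and seat below 0.0025 m), for 0.2 s.
At the end, for the whole second after the job is handed in: the carousel is released and at rest on the spindle, teeth in mesh, foot on the boss within 2.5 mm in height and 2.5 mm sideways, level within 0.05 rad (z of carousel in the frame of seat between -0.002 and 0.0025 m and horizontal distance between carousel and seat below 0.0025 m and angle between carousel's own z axis and vertical below 0.05 rad and linear speed of carousel below 0.01 m/s); the robot touches nothing.
It fails at once if the carousel is forced against or dropped on the drive unit or its spindle (contact force above 100 N, a hard blow or shove) (contact force between carousel and drive above 100 N).
It fails at once if a bystander is pushed about (more than 20 mm)  (distance of any of flask, jar, rack, tipbox from where it was at the start of the episode above 0.02 m).
It also fails if it takes over 72 s, if anything falls off the work surface, if the arm or the gripper's body presses on something with over 40 N, if the wrist force passes 120 N, or if a joint passes its speed limit or range.

ROBOT

A 7-joint arm with a two-finger parallel gripper is mounted at the origin on the work surface. World frame = base frame: x ahead of the robot, y to its left, z up, the work surface at z = 0. Lengths are in m, angles in degrees, forces in N, time in s.
With the tool pointing down it reaches from about 0.4 to 0.85 m from the base axis. Payload 4.4 kg.
Tool frame: the origin (TCP) lies at the very end of the fingers, on their centre line; the grasp point (between the pads) lies 19 mm behind it; z points along the fingers, y is the line along which they close (so a half turn about z gives the same grasp; the last joint's range is limited). The gripper opens to 94 mm and grips with 3 to 60 N. Pads are 16 mm wide; open, the fingers measure 119 mm over their backs; the gripper's body (75 mm by 177 mm) begins 78 mm behind the grasp point.
Start: joints at [59.313, 36.005, 2.206, 86.941, -1.547, 57.084, -1.146], TCP at [0.294, -0.58, 0.205] pointing down, gripper open.
Joint ranges: [-175.42, 175.42], [-21.48, 121.26], [-71.46, 75.88], [10.55, 141.38], [-63.04, 243.04], [13.31, 113.54], [-168.57, 168.57]. Speed limits (degrees/s): [147.25, 147.25, 180, 180, 180, 180, 180].

INTERFACE

Orientations are given as [roll, pitch, yaw] about the fixed x, y, z axes, in that order (R = Rz(yaw) Ry(pitch) Rx(roll)).
In Python, from workcell import sensors, eyes, ctrl gives the robot as it stands. The module is installed in compiled form; this text tells all that it offers.
- The arm moves only by the tool servo_tool, never from a script. Its argument "motion" is a list of rows, each a list of 2 entries, a list of its own where there are three numbers: the shift along the tool's x, y, z in cm, then the turn about the tool's z in rad. In form: [[[tx, ty, tz], turn], ...]. A call has exactly 5 rows; each row is the pose to reach, as a shift and turn from the pose commanded when the call began, along the tool's axes at that moment; what a row does not reach only later rows make up. A row lasts 1/8 s, in which the tool goes at most 62.5 mm and 10.7 degrees, less where a joint would pass 70% of its speed; a pose out of reach is approached as far as the arm can. A call with a gripper value outside its range is refused whole. "gripper" is the opening, from -1 (shut) to 1 (fully open), set as the call begins (left out, the last holds). The fingers move at their own pace and stop on an object; the grip force is fixed at half the most. Time passes only in rows, so rows that repeat a pose let the fingers close, or fill a call up. It gives the time, the measured TCP pose, the force, the opening and the grip force at its end, in the units of the state.
- sensors.read_state(): the state, without advancing time (a new reading comes with each control period).
- eyes.read_camera(name): name is "side" or "top" or "wrist"; returns a dict with "image" (400x640x3 uint8, blue, green, red), "camera_matrix" (3x3 intrinsics, pixels), "k1" (the pictures are not rectified: a ray, as slopes to the right and down, at radius r is drawn at 1 + k1 r^2 times it, then the intrinsics apply), "rvec" (rotation vector, rad) and "tvec" (3), from world to camera coordinates, as OpenCV has them. Camera axes: x right, y down, z forward; pixel columns grow to the right and rows downward; lengths in m; the calibration is good to about 2 mm. A picture is of the moment at which its call begins. There is no depth.
- ctrl.close_job(): hands the job in; it is judged then, once.
Trained networks look in the newest picture that a camera, given by its name, has taken for a name from the list of things; names that differ only in an ending like _2 or _b are one class to them, and where a whole thing is asked for, a point or a joint stands for the part that bears it (a point fixed in the world has none). Each returns a list of dicts, best first, with "conf" (0 to 1); they miss things now and then, are a little off and sometimes report something else, mostly with a low value. They report only what shows in the picture. A call takes as long as a camera call. They do not tell look-alikes from the thing itself.
- eyes.masks_of(camera, query): "region" (400x640 bool, what is visible of it) and "extent" ([left, top, right, bottom] in pixels, round what is visible of it).
- eyes.spot_point(camera, query): "centre" ([row, column] in pixels: a listed point, or the origin of a listed thing).
The state is a dict: "clock": time; "qpos": joint angles; "qd": joint speeds; "joint_efforts": joint torques, N m; "tool_pos": TCP position; "tcp_rot": TCP orientation; "contact_force": force on the tool from outside, world axes, zero at the start; "moment": the same for the moment, N m; "opening": opening from 0.0 (shut) to 1.0 (fully open); "grip_force": force on a finger pad.
Only numpy, scipy, OpenCV 4.12 (cv2) and the standard library are available. Lean on these libraries where they do the work, as an engineer would, in place of code of your own. Each camera call takes 0.05 s, during which the arm holds its last target. There are 200 camera calls.

## Working session

There is one attempt and no reset: what is moved stays moved. The work goes in short steps, Python scripts to look and compute and a tool call to move; the robot and the scene stay as the last step left them, time stands still between calls to the robot, and variables do not carry over. Pictures are saved under pics/ and viewed, at most 10 in all, crops included, and the job is handed in when it is done.

Besides the shell and the picture viewer there is one more tool, called after ">>>" as name([rows], argument=value, ...), one row to a line, values as JSON. servo_tool: Moves the arm, as the interface text tells. Its arguments: {"type":"object","properties":{"motion":{"type":"array"},"gripper":{"type":"number"}},"required":["motion"]}

```bash
mkdir -p pics; cat > h.py <<'E'
import numpy as np, cv2
from workcell import sensors, eyes, ctrl
def ray(c,rc):
    K=c["camera_matrix"];d=np.array([c["k1"],0,0,0,0],float)
    # drawn = s*(1+k1 r^2)
    p=cv2.undistortPoints(np.array([[[rc[1],rc[0]]]],float),np.array(K,float),d)[0,0]
    R=cv2.Rodrigues(np.array(c["rvec"],float))[0];t=np.array(c["tvec"],float).ravel()
    o=-R.T@t; v=R.T@np.array([p[0],p[1],1.]); return o,v
def atz(c,rc,z):
    o,v=ray(c,rc); return (o+v*(z-o[2])/v[2]).round(4)
def proj(c,P):
    return cv2.projectPoints(np.array(P,float).reshape(-1,1,3),np.array(c["rvec"],float),np.array(c["tvec"],float),np.array(c["camera_matrix"],float),np.array([c["k1"],0,0,0,0],float))[0].reshape(-1,2)
E
python3 - <<'E'
from h import *
Z=dict(grip=.056,carousel=0,bore=0,drive=0,seat=.066,nose=.094,flask=0,jar=0,rack=0,tipbox=0)
for n in("top","side"):
    c=eyes.read_camera(n); cv2.imwrite(f"pics/{n}0.png",c["image"])
    for q in ("grip","carousel","drive","seat","nose","flask","jar","rack","tipbox"):
        for d in eyes.spot_point(n,q):
            if d["conf"]>.3: print(n,q,round(d["conf"],2),np.round(d["centre"]),atz(c,d["centre"],Z[q]))
s=sensors.read_state(); print(s["clock"],s["tool_pos"],s["tcp_rot"])
E
```

```text
top grip 0.94 [114. 254.] [0.7325 0.3039 0.056 ]
top grip 0.72 [211. 208.] [0.4227 0.4255 0.056 ]
top grip 0.71 [191. 301.] [0.4902 0.1504 0.056 ]
top grip 0.64 [199. 401.] [ 0.4746 -0.1521  0.056 ]
top carousel 0.71 [194. 303.] [0.4906 0.1466 0.    ]
top carousel 0.59 [121. 260.] [0.73  0.293 0.   ]
top drive 0.74 [201. 400.] [ 0.4785 -0.1587  0.    ]
top drive 0.61 [286. 432.] [ 0.2186 -0.2535  0.    ]
top seat 0.97 [195. 404.] [ 0.4852 -0.1601  0.066 ]
top seat 0.61 [190. 301.] [0.4922 0.1486 0.066 ]
top seat 0.59 [286. 434.] [ 0.2203 -0.2431  0.066 ]
top nose 0.83 [193. 410.] [ 0.4879 -0.1716  0.094 ]
top nose 0.78 [285. 439.] [ 0.2266 -0.2493  0.094 ]
top nose 0.64 [123. 422.] [ 0.7025 -0.2097  0.094 ]
top flask 0.68 [166. 222.] [0.577  0.4046 0.    ]
top jar 0.5 [201. 404.] [ 0.4795 -0.1706  0.    ]
top rack 0.64 [114. 315.] [0.7586 0.1164 0.    ]
top tipbox 0.84 [122. 420.] [ 0.7398 -0.2269  0.    ]
side grip 0.89 [248. 201.] [0.7197 0.3093 0.056 ]
side grip 0.8 [222. 301.] [0.4918 0.1506 0.056 ]
side grip 0.77 [316. 291.] [0.4282 0.4231 0.056 ]
side carousel 0.94 [234. 302.] [0.4909 0.1483 0.    ]
side carousel 0.83 [329. 294.] [0.4212 0.4287 0.    ]
side carousel 0.65 [256. 203.] [0.7282 0.3007 0.    ]
side drive 0.66 [158. 418.] [ 0.2291 -0.2402  0.    ]
side drive 0.62 [161. 340.] [ 0.4649 -0.156   0.    ]
side seat 0.97 [139. 423.] [ 0.2274 -0.2599  0.066 ]
side seat 0.69 [142. 336.] [ 0.4825 -0.1691  0.066 ]
side nose 0.72 [134. 334.] [ 0.4905 -0.1727  0.094 ]
side nose 0.7 [134. 425.] [ 0.2243 -0.2525  0.094 ]
side flask 0.81 [307. 236.] [0.5814 0.4171 0.    ]
side rack 0.67 [206. 218.] [0.7605 0.1296 0.    ]
side tipbox 0.74 [127. 267.] [ 0.7423 -0.236   0.    ]
1.0 [ 0.29429019 -0.5795673   0.20546712] [-1.79999226e+02 -3.78565276e-03  2.69157604e+01]
```

View pics/top0.png

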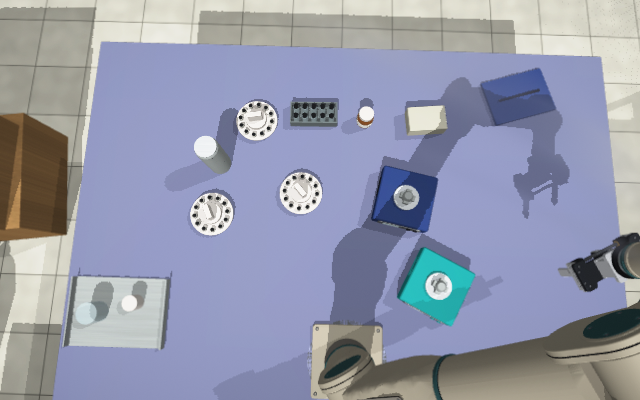

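View pics/side0.png

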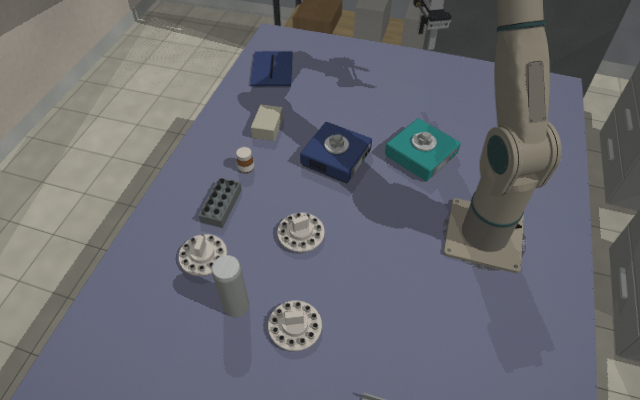

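The top view shows three carousels, and the nearest one is at about (301,192). The blue drive is at (405,197) and the turquoise one at (437,287). The side view agrees, with that carousel at (301,231) and the blue drive at (337,145). Next I'll zoom in for the bar and teeth angles.

```bash
cat >> h.py <<'E'
def mv(dx,dy,dz):
    y=np.radians(sensors.read_state()["tcp_rot"][2]); c,s=np.cos(y),np.sin(y)
    return np.round(100*np.array([c*dx+s*dy, s*dx-c*dy, -dz]),2)
def st():
    s=sensors.read_state(); print(round(s["clock"],2),np.round(s["tool_pos"],4),np.round(s["tcp_rot"],2),np.round(s["contact_force"],1),np.round(s["moment"],2),s["opening"],s["grip_force"],np.round(s["qpos"],0))
E
python3 - <<'E'
from h import *
c=cv2.imread("pics/top0.png"); d=cv2.imread("pics/side0.png")
z=lambda im,x,y:cv2.resize(im[y-30:y+30,x-40:x+40],(400,300),interpolation=cv2.INTER_CUBIC)
cv2.imwrite("pics/z.png",np.vstack([np.hstack([z(c,301,192),z(c,405,197)]),np.hstack([z(d,301,231),z(d,337,145)])]))
st(); p=sensors.read_state()["tool_pos"]; print(mv(.49-p[0],.149-p[1],.27-p[2]))
E
```

```text
1.0 [ 0.2943 -0.5796  0.2055] [-180.     -0.     26.92] [-0.1 -1.1 -0.4] [0.   0.02 0.06] 1.0045337635627405 0.0 [59. 36.  2. 87. -2. 57. -1.]
[ 50.43 -56.1   -6.45]
```

View pics/z.png

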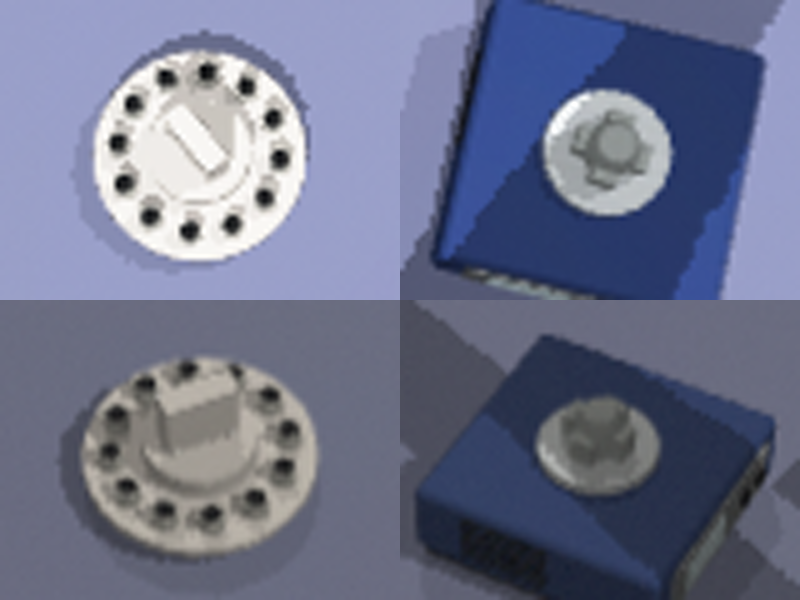

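The bar's yaw is about 40° (top view, from (185,125) to (220,170) in the crop). Four spindle teeth can be seen. I'll stop over the drive for a wrist view on the way to the carousel.

>>> servo_tool([
  [[4,-3,-1.5],0],
  [[8,-6.5,-3],0],
  [[12.5,-10,-4.5],0],
  [[17,-13.5,-6],0],
  [[21,-17,-7.5],0],
], gripper=1)

```text
clock: 1.62
tool_pos: [0.4056, -0.331, 0.2812]
tcp_rot: [180.0, -0.0, 27.0]
contact_force: [0.9, -0.0, 0.2]
opening: 1.0
grip_force: 0.0
```

>>> servo_tool([
  [[4,-3,-0.5],0],
  [[8,-6.5,-1],0],
  [[12,-9.5,-2],0],
  [[14.7,-11.4,-2],0],
  [[14.7,-11.4,-2],0],
])

```text
clock: 2.25
tool_pos: [0.4853, -0.1618, 0.3007]
tcp_rot: [-180.0, -0.1, 27.2]
contact_force: [-1.7, -0.8, 0.0]
opening: 0.998
grip_force: 0.0
```

```bash
python3 - <<'E'
from h import *
st()
c=eyes.read_camera("wrist"); cv2.imwrite("pics/w1.png",c["image"])
for q,z in (("seat",.066),("nose",.094)):
  for d in eyes.spot_point("wrist",q): print(q,d["conf"],d["centre"],atz(c,d["centre"],z))
print(ray(c,(200,320)))
E
```

```text
2.25 [ 0.4853 -0.1618  0.3007] [-1.7998e+02 -8.0000e-02  2.7240e+01] [-1.7 -0.8  0. ] [-0.02  0.08 -0.05] 0.9984363066950973 0.0 [ 17.  19.  -3. 101.   1.  60. -48.]
seat 0.65 [168.3, 317.7] [ 0.483  -0.1641  0.066 ]
nose 0.94 [376.4, 292.7] [ 0.2246 -0.2601  0.094 ]
nose 0.7 [173.9, 317.5] [ 0.4824 -0.1641  0.094 ]
(array([ 0.55856036, -0.12432281,  0.4794949 ]), array([-0.25253496, -0.13931044, -0.95758025]))
```

View pics/w1.png

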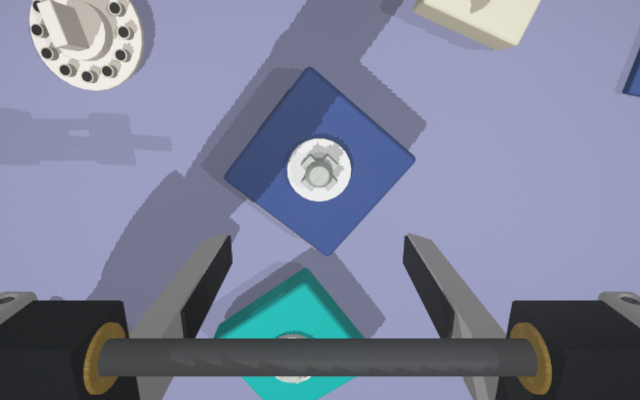

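The wrist view shows the blue drive at (319,170) with its boss, nose and teeth. The fingers frame the lower half. I'll rectify onto the tooth-end plane and fit the boss.

```bash
cat >> h.py <<'E'
def rect(c,cx,cy,z,half,n=300):
    # top view: up=+x, left=+y
    u=np.linspace(half,-half,n); Y,X=np.meshgrid(cy+u,cx-(-u)); 
    P=np.stack([X,Y,np.full_like(X,z)],-1)
    m=proj(c,P.reshape(-1,3)).astype(np.float32).reshape(n,n,2)
    return cv2.remap(c["image"],m[...,0],m[...,1],cv2.INTER_CUBIC)
E
python3 - <<'E'
from h import *
W=eyes.read_camera("wrist");T=eyes.read_camera("top")
out=[]
for n,c in(("w",W),("t",T)):
    r=rect(c,.484,-.164,.066,.055,440)
    hsv=cv2.cvtColor(r,cv2.COLOR_BGR2HSV); m=((hsv[...,1]<70)&(hsv[...,2]>60)).astype(np.uint8)
    m=cv2.morphologyEx(m,cv2.MORPH_CLOSE,np.ones((15,15)))
    k=max(cv2.findContours(m,0,1)[0],key=cv2.contourArea); e=cv2.fitEllipse(cv2.convexHull(k))
    print(n,e,"centre",.484+(219.5-e[0][1])*.11/439,-.164+(219.5-e[0][0])*.11/439,"dia mm",np.array(e[1])*110/439)
    out.append(cv2.resize(rect(c,.484,-.164,.084,.035,400),(400,400)))
cv2.imwrite("pics/r1.png",np.hstack(out))
E
```

```text
w ((226.9000701904297, 228.6504364013672), (305.59295654296875, 307.68145751953125), 152.31182861328125) centre 0.4817071799449877 -0.16585423171058603 dia mm [76.57226702 77.09558161]
t ((224.14535522460938, 227.9540557861328), (307.1935119628906, 333.6165466308594), 14.977022171020508) centre 0.4818816716709006 -0.16516398422484518 dia mm [76.97331735 83.5941233 ]
```

View pics/r1.png

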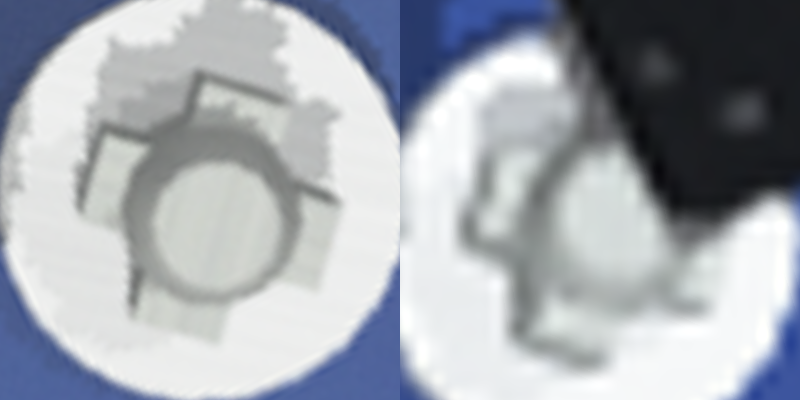

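The rectified view gives the boss centre at (0.482,-0.166) with a 76–77 mm diameter, as it should be. The spindle teeth sit at about -17° (mod 90), so the bar must end at about 28°. Next is the carousel.

>>> servo_tool([
  [[2.5,-5,0],-0.05],
  [[5,-10,0],-0.1],
  [[8,-15,0],-0.15],
  [[10.5,-20,1],-0.2],
  [[13,-24.5,2.5],-0.22],
])

```text
clock: 3.12
tool_pos: [0.4895, 0.1132, 0.2757]
tcp_rot: [179.9, -0.1, 39.5]
contact_force: [0.1, -0.2, 0.4]
opening: 0.998
grip_force: 0.0
```

```bash
python3 - <<'E'
from h import *
print(mv(.491-sensors.read_state()["tool_pos"][0],.149-sensors.read_state()["tool_pos"][1],0));st()
c=eyes.read_camera("wrist");cv2.imwrite("pics/w2.png",c["image"])
for d in eyes.spot_point("wrist","grip"): print(d["conf"],d["centre"],atz(c,d["centre"],.056))
for d in eyes.spot_point("wrist","carousel"): print(d["conf"],d["centre"],atz(c,d["centre"],0))
cv2.imwrite("pics/r2.png",np.hstack([rect(c,.491,.149,.076,.05,400),rect(c,.491,.149,.020,.075,400)]))
E
```

```text
[ 2.39 -2.67  0.  ]
3.12 [0.4895 0.1132 0.2757] [ 1.7994e+02 -7.0000e-02  3.9460e+01] [ 0.1 -0.2  0.4] [ 0.02 -0.02  0.06] 0.9976042341086018 0.0 [ -8.  19. -11. 104.   5.  56. -72.]
0.76 [31.9, 40.1] [0.4194 0.4222 0.056 ]
0.73 [143.4, 293.4] [0.4948 0.151  0.056 ]
0.84 [139.7, 294.1] [0.4909 0.1512 0.    ]
0.82 [38.5, 79.8] [0.4237 0.419  0.    ]
```

View pics/r2.png

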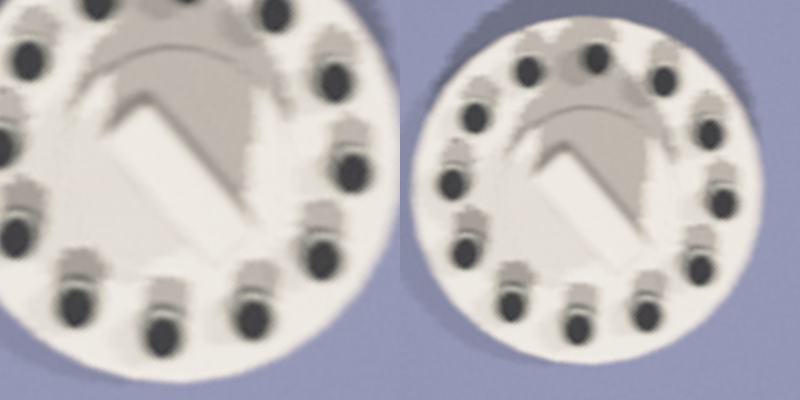

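The rectified view puts the disc centre (132 mm wide, as it should be) and the bar centre at about (0.495, 0.1535), with the bar's yaw about 41.5°. Now I'll line up and descend.

>>> servo_tool([
  [[1.5,-1.4,3],-0.02],
  [[3,-2.8,7],-0.035],
  [[3,-2.8,11],-0.035],
  [[3,-2.8,14],-0.035],
  [[3,-2.8,15],-0.035],
])

```text
clock: 3.9
tool_pos: [0.4941, 0.1504, 0.1242]
tcp_rot: [180.0, 0.2, 41.3]
contact_force: [1.4, -0.2, -0.5]
opening: 1.001
grip_force: 0.0
```

```bash
python3 - <<'E'
from h import *
st();p=sensors.read_state()["tool_pos"];print(mv(*(np.array([.495,.1535,.041])-p)))
c=eyes.read_camera("wrist")
for d in eyes.spot_point("wrist","grip"): print(d["conf"],d["centre"],atz(c,d["centre"],.056))
E
```

```text
3.9 [0.4941 0.1504 0.1242] [179.99   0.18  41.33] [ 1.4 -0.2 -0.5] [-0.01  0.02  0.05] 1.0011038693844803 0.0 [-13.  32. -10. 112.   9.  36. -78.]
[ 0.28 -0.17  8.32]
0.62 [208.9, 314.9] [0.4938 0.1518 0.056 ]
```

>>> servo_tool([
  [[0.1,-0.1,3],0],
  [[0.2,-0.1,6],0],
  [[0.2,-0.1,7.5],0],
  [[0.2,-0.1,8.2],0],
  [[0.2,-0.1,8.2],0],
])

```text
clock: 4.62
tool_pos: [0.4957, 0.1553, 0.044]
tcp_rot: [180.0, -0.0, 41.5]
contact_force: [0.1, -0.5, 0.3]
opening: 1.003
grip_force: 0.0
```

>>> servo_tool([
  [[0,0,0],0],
  [[0,0,0],0],
  [[0,0,0],0],
  [[0,0,0],0],
  [[0,0,0],0],
], gripper=-1)

```text
clock: 5.25
tool_pos: [0.4952, 0.1553, 0.0435]
tcp_rot: [180.0, -0.0, 41.5]
contact_force: [0.1, 0.3, -0.2]
opening: 0.498
grip_force: 0.0
```

>>> servo_tool([
  [[0,0,0],0],
  [[0,0,0],0],
  [[0,0,0],0],
  [[0,0,0],0],
  [[0,0,0],0],
], gripper=-1)

```text
clock: 5.88
tool_pos: [0.4955, 0.1551, 0.0435]
tcp_rot: [180.0, -0.0, 41.5]
contact_force: [0.9, -0.6, -0.4]
opening: 0.171
grip_force: 30.0
```

Gripped: the opening of 0.171 corresponds to 16 mm, the bar's thickness. Lifting.

>>> servo_tool([
  [[0,0,-2],0],
  [[0,0,-5],0],
  [[0,0,-9],0],
  [[0,0,-13],0],
  [[0,0,-16],0],
])

```text
clock: 6.5
tool_pos: [0.4947, 0.1554, 0.2047]
tcp_rot: [-180.0, 0.0, 41.5]
contact_force: [-0.1, -0.1, -4.0]
opening: 0.167
grip_force: 30.0
```

```bash
python3 - <<'E'
from h import *
st();p=sensors.read_state()["tool_pos"];print(mv(*(np.array([.482,-.166,.2])-p)))
f=p[2]-.0435
c=eyes.read_camera("wrist")
cv2.imwrite("pics/r3.png",np.hstack([rect(c,p[0],p[1],f+.020,.075,400),cv2.resize(c["image"],(400,400))]))
E
```

```text
6.5 [0.4947 0.1554 0.2047] [-1.7998e+02  1.0000e-02  4.1550e+01] [-0.1 -0.1 -4. ] [ 0.   -0.09  0.04] 0.16693864136422362 29.99227523803711 [-12.  26. -12. 108.   7.  47. -76.]
[-22.27  23.22   0.47]
```

View pics/r3.png

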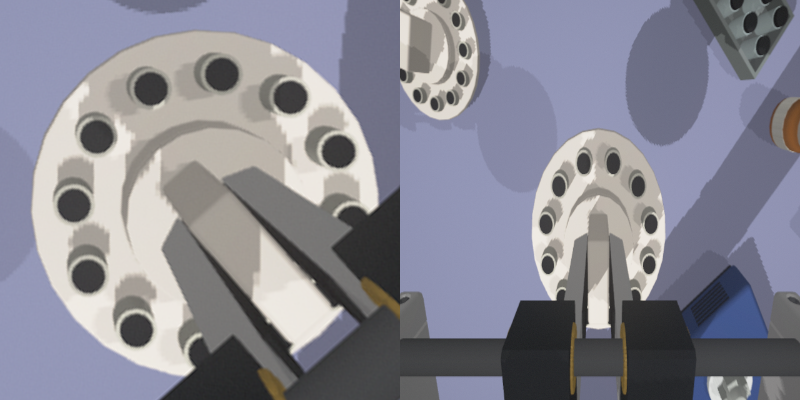

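The disc shows clearly, held level, with the disc's centre a couple of mm off the TCP along the bar. I'll fit it precisely.

```bash
cat >> h.py <<'E'
from scipy.optimize import least_squares
def disc(c,p,f,h=.020):
    r=rect(c,p[0],p[1],f+h,.075,600); hsv=cv2.cvtColor(r,cv2.COLOR_BGR2HSV)
    s=hsv[...,1]; s=cv2.GaussianBlur(s,(5,5),0).astype(float); C=np.array([299.5,299.5]); px=.15/599
    for it in range(3):
        pts=[]
        for a in np.radians(np.arange(0,360,2)):
            rr=np.arange(.060,.072,px/2)/px; q=C+np.outer(rr,[np.cos(a),np.sin(a)])
            v=cv2.remap(s.astype(np.float32),q[:,0].astype(np.float32)[None],q[:,1].astype(np.float32)[None],1)[0]
            g=v[6:]-v[:-6]; i=g.argmax()
            if g[i]>25: pts.append(q[i+3])
        pts=np.array(pts); o=least_squares(lambda x:np.hypot(*(pts-x[:2]).T)-x[2],[*C,.066/px],loss="soft_l1"); C=o.x[:2]
    o2=(299.5-C)*px; res=np.hypot(*(pts-C).T)-o.x[2]
    return np.array([p[0]+o2[1],p[1]+o2[0]]),o.x[2]*px*1e3,len(pts),np.median(abs(res))*px*1e3
E
python3 - <<'E'
from h import *
p=sensors.read_state()["tool_pos"];c=eyes.read_camera("wrist")
for _ in range(2):
  d=disc(c,p,p[2]-.0435);print(p,d,(d[0]-p[:2])*1e3)
E
```

```text
[0.49671674 0.15625764 0.20795111] (array([0.49559816, 0.15464759]), np.float64(65.37879946804325), 128, np.float64(0.13676079393609378)) [-1.11857785 -1.6100488 ]
[0.49671674 0.15625764 0.20795111] (array([0.49559816, 0.15464759]), np.float64(65.37879946804325), 128, np.float64(0.13676079393609378)) [-1.11857785 -1.6100488 ]
```

>>> servo_tool([
  [[-2.5,2.6,0],0.03],
  [[-6,6.2,0],0.08],
  [[-10,10.4,0],0.13],
  [[-14,14.6,0],0.18],
  [[-18,18.7,0],0.22],
])

```text
clock: 7.22
tool_pos: [0.4829, -0.1054, 0.2017]
tcp_rot: [-179.9, 0.1, 28.9]
contact_force: [0.5, 0.4, -3.3]
opening: 0.167
grip_force: 30.0
```

```bash
python3 - <<'E'
from h import *
st();p=sensors.read_state()["tool_pos"];print(mv(*(np.array([.4838,-.1651,.2])-p)))
E
```

```text
7.22 [ 0.4829 -0.1054  0.2017] [-1.7989e+02  1.3000e-01  2.8870e+01] [ 0.5  0.4 -3.3] [ 0.04 -0.12  0.02] 0.16703607518678024 29.995610117912292 [ 14.  24.  -7. 111.   4.  45. -56.]
[-2.8   5.27  0.17]
```

>>> servo_tool([
  [[-1.5,2.6,0],0.016],
  [[-2.7,5,0],0.016],
  [[-2.7,5,1],0.016],
  [[-2.7,5,2],0.016],
  [[-2.7,5,2],0.016],
])

```text
clock: 7.85
tool_pos: [0.4838, -0.159, 0.1818]
tcp_rot: [-179.8, 0.1, 28.1]
contact_force: [-0.7, 0.6, -3.2]
opening: 0.168
grip_force: 30.0
```

```bash
python3 - <<'E'
from h import *
for i in range(3):
  c=eyes.read_camera("wrist")
  p=sensors.read_state()["tool_pos"];d=disc(c,p,p[2]-.0435);st();print(p,d)
print(mv(.482-d[0][0],-.166-d[0][1],.155-p[2]))
t=eyes.read_camera("side"); cv2.imwrite("pics/s4.png",t["image"])
f=p[2]-.0435
z=cv2.resize(t["image"][80:200,270:430],(640,480),interpolation=cv2.INTER_CUBIC);cv2.imwrite("pics/s4z.png",z)
E
```

```text
7.9 [ 0.4845 -0.1593  0.1826] [-1.7989e+02  7.0000e-02  2.8130e+01] [-0.3  1.  -2.6] [-0.   -0.1  -0.01] 0.16866900231929494 29.99452292919159 [ 20.  26.  -6. 110.   4.  44. -51.]
[ 0.48445874 -0.15929726  0.18255278] (array([ 0.48223858, -0.15994084]), np.float64(65.27058248499047), 133, np.float64(0.22658686888642604))
7.95 [ 0.4849 -0.1596  0.1831] [-1.7995e+02  2.0000e-02  2.8110e+01] [-0.4  0.1 -3. ] [ 0.01 -0.05  0.01] 0.16643953136178768 29.994636476039886 [ 20.  26.  -6. 110.   4.  44. -51.]
[ 0.48491379 -0.15964525  0.18306466] (array([ 0.48284235, -0.1603508 ]), np.float64(65.33805956676778), 132, np.float64(0.19153681533585076))
8.0 [ 0.4852 -0.16    0.1835] [-1.7999e+02 -1.0000e-02  2.8090e+01] [ 0.5 -0.3 -2.8] [-0.07 -0.04 -0.  ] 0.16848954755120607 29.994623064994812 [ 20.  26.  -6. 110.   4.  44. -51.]
[ 0.48519737 -0.159966    0.1834728 ] (array([ 0.48328014, -0.16071448]), np.float64(65.38975178963656), 129, np.float64(0.13648046305700506))
[-0.36  0.41  2.85]
```

View pics/s4z.png

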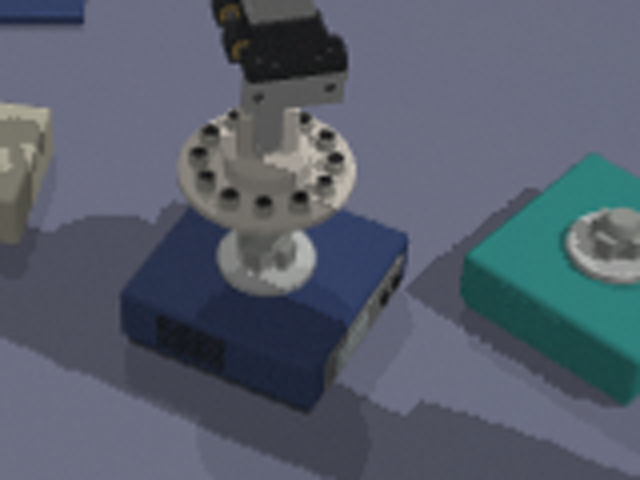

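The side crop shows the carousel level over the blue drive, centred near (268,165), with the spindle just below at (268,260). Now a fine centring move.

>>> servo_tool([
  [[-0.35,0.4,0.5],0],
  [[-0.35,0.4,1.5],0],
  [[-0.35,0.4,2.5],0],
  [[-0.35,0.4,3.0],0],
  [[-0.35,0.4,3.0],0],
])

```text
clock: 8.68
tool_pos: [0.4834, -0.1658, 0.1529]
tcp_rot: [-179.9, 0.0, 28.0]
contact_force: [-0.6, -0.8, -4.4]
opening: 0.168
grip_force: 30.0
```

>>> servo_tool([
  [[0,0,0],0],
  [[0,0,0],0],
  [[0,0,0],0],
  [[0,0,0],0],
  [[0,0,0],0],
])

```text
clock: 9.3
tool_pos: [0.4838, -0.166, 0.1535]
tcp_rot: [180.0, -0.0, 28.0]
contact_force: [0.7, -0.3, -3.5]
opening: 0.168
grip_force: 30.0
```

```bash
python3 - <<'E'
from h import *
for i in range(2):
  c=eyes.read_camera("wrist")
  p=sensors.read_state()["tool_pos"];d=disc(c,p,p[2]-.0435);st();print(p,d)
print(mv(.482-d[0][0],-.1658-d[0][1],0))
E
```

```text
9.35 [ 0.4838 -0.166   0.1535] [ 1.8e+02 -1.0e-02  2.8e+01] [-0.8 -0.  -3. ] [-0.01 -0.04 -0.01] 0.16865399061570527 29.9945729970932 [ 20.  29.  -6. 112.   5.  39. -51.]
[ 0.48380364 -0.16600961  0.15354303] (array([ 0.48214188, -0.16717929]), np.float64(65.44725208368008), 135, np.float64(0.18065783361678858))
9.4 [ 0.4838 -0.166   0.1535] [180.    -0.    28.01] [ 0.  -0.5 -3.2] [0.02 0.   0.02] 0.16495465731264586 29.994564056396484 [ 20.  29.  -6. 112.   5.  39. -51.]
[ 0.48377597 -0.16597949  0.15350454] (array([ 0.48212061, -0.16717351]), np.float64(65.45242603132272), 137, np.float64(0.17612519023807507))
[ 0.05 -0.13  0.  ]
```

>>> servo_tool([
  [[0.05,-0.12,0.3],0],
  [[0.05,-0.12,0.8],0],
  [[0.05,-0.12,1.3],0],
  [[0.05,-0.12,1.8],0],
  [[0.05,-0.12,2.1],0],
])

```text
clock: 10.02
tool_pos: [0.4835, -0.1647, 0.132]
tcp_rot: [-180.0, 0.0, 28.0]
contact_force: [0.0, 0.6, -3.0]
opening: 0.167
grip_force: 30.0
```

>>> servo_tool([
  [[0,0,0.1],0],
  [[0,0,0.2],0],
  [[0,0,0.3],0],
  [[0,0,0.4],0],
  [[0,0,0.5],0],
])

```text
clock: 10.65
tool_pos: [0.4837, -0.1647, 0.1275]
tcp_rot: [180.0, -0.0, 28.0]
contact_force: [-0.3, -0.7, -3.6]
opening: 0.166
grip_force: 30.0
```

>>> servo_tool([
  [[0,0,0.05],0],
  [[0,0,0.1],0],
  [[0,0,0.15],0],
  [[0,0,0.2],0],
  [[0,0,0.25],0],
])

```text
clock: 11.28
tool_pos: [0.4837, -0.1647, 0.125]
tcp_rot: [180.0, -0.0, 28.0]
contact_force: [0.6, 0.6, -3.3]
opening: 0.167
grip_force: 30.0
```

>>> servo_tool([
  [[0,0,0.06],0],
  [[0,0,0.12],0],
  [[0,0,0.18],0],
  [[0,0,0.24],0],
  [[0,0,0.3],0],
])

```text
clock: 11.9
tool_pos: [0.4837, -0.1647, 0.1219]
tcp_rot: [180.0, -0.0, 28.0]
contact_force: [-0.8, -0.6, -3.6]
opening: 0.174
grip_force: 30.0
```

Now at foot +12 mm with no contact force, so the teeth have meshed. Continuing slowly.

>>> servo_tool([
  [[0,0,0.1],0],
  [[0,0,0.2],0],
  [[0,0,0.3],0],
  [[0,0,0.4],0],
  [[0,0,0.5],0],
])

```text
clock: 12.52
tool_pos: [0.4837, -0.1647, 0.1169]
tcp_rot: [180.0, -0.0, 28.0]
contact_force: [-0.1, -1.1, -3.0]
opening: 0.171
grip_force: 30.0
```

>>> servo_tool([
  [[0,0,0.1],0],
  [[0,0,0.2],0],
  [[0,0,0.3],0],
  [[0,0,0.4],0],
  [[0,0,0.4],0],
])

```text
clock: 13.15
tool_pos: [0.4836, -0.1646, 0.1129]
tcp_rot: [-180.0, 0.0, 28.0]
contact_force: [0.4, -0.1, -4.3]
opening: 0.166
grip_force: 30.0
```

Expected seat at TCP z ≈ 0.1095, so small steps until the force rises.

>>> servo_tool([
  [[0,0,0.05],0],
  [[0,0,0.1],0],
  [[0,0,0.15],0],
  [[0,0,0.2],0],
  [[0,0,0.25],0],
])

```text
clock: 13.78
tool_pos: [0.4836, -0.1647, 0.1104]
tcp_rot: [-180.0, 0.0, 28.0]
contact_force: [-0.1, -0.5, -3.6]
opening: 0.171
grip_force: 30.0
```

>>> servo_tool([
  [[0,0,0.03],0],
  [[0,0,0.06],0],
  [[0,0,0.09],0],
  [[0,0,0.09],0],
  [[0,0,0.09],0],
])

```text
clock: 14.4
tool_pos: [0.4837, -0.1647, 0.1096]
tcp_rot: [180.0, -0.0, 28.0]
contact_force: [-0.2, -0.0, -3.9]
opening: 0.169
grip_force: 30.0
```

>>> servo_tool([
  [[0,0,0.03],0],
  [[0,0,0.06],0],
  [[0,0,0.1],0],
  [[0,0,0.1],0],
  [[0,0,0.1],0],
])

```text
clock: 15.02
tool_pos: [0.4838, -0.1647, 0.1094]
tcp_rot: [180.0, -0.0, 28.0]
contact_force: [-1.1, 0.4, 5.8]
opening: 0.17
grip_force: 30.0
```

It stops at 0.1094, the expected seated height, with about 9 N of push. I'll ease off slightly and release.

>>> servo_tool([
  [[0,0,-0.03],0],
  [[0,0,-0.03],0],
  [[0,0,-0.03],0],
  [[0,0,-0.03],0],
  [[0,0,-0.03],0],
])

```text
clock: 15.65
tool_pos: [0.4838, -0.1647, 0.1094]
tcp_rot: [180.0, -0.0, 28.0]
contact_force: [-1.5, 1.0, 5.5]
opening: 0.166
grip_force: 30.0
```

>>> servo_tool([
  [[0,0,0],0],
  [[0,0,0],0],
  [[0,0,0],0],
  [[0,0,0],0],
  [[0,0,0],0],
], gripper=0.3)

```text
clock: 16.27
tool_pos: [0.4837, -0.1647, 0.1089]
tcp_rot: [180.0, -0.0, 28.0]
contact_force: [0.5, 0.5, -0.0]
opening: 0.641
grip_force: 0.0
```

>>> servo_tool([
  [[0,0,-1],0],
  [[0,0,-3],0],
  [[0,0,-6],0],
  [[0,0,-9],0],
  [[0,0,-12],0],
])

```text
clock: 16.9
tool_pos: [0.4836, -0.1647, 0.2306]
tcp_rot: [180.0, -0.0, 28.0]
contact_force: [0.7, -0.6, -0.2]
opening: 0.648
grip_force: 0.0
```

```bash
python3 - <<'E'
from h import *
st()
for i in range(4): c=eyes.read_camera("wrist")
p=np.array([.482,-.1658])
for f in (.066,.084): print(f,disc(c,p,f))
t=eyes.read_camera("side")
z=cv2.resize(t["image"][80:200,270:430],(400,300),interpolation=cv2.INTER_CUBIC)
cv2.imwrite("pics/end.png",np.hstack([z,cv2.resize(c["image"],(400,300))]))
E
```

```text
16.9 [ 0.4836 -0.1647  0.2306] [ 1.7997e+02 -3.0000e-02  2.8010e+01] [ 0.7 -0.6 -0.2] [-0.03 -0.01 -0.02] 0.6479639215865836 0.0 [ 20.  23.  -7. 107.   3.  50. -50.]
0.066 (array([ 0.48178759, -0.16599366]), np.float64(65.72048000279479), 180, np.float64(0.08812824587643332))
0.084 (array([ 0.48597345, -0.16377848]), np.float64(62.06766964823576), 180, np.float64(0.0656667717348477))
```

View pics/end.png

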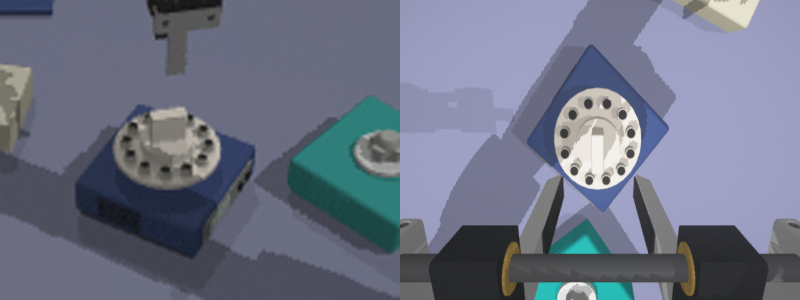

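The carousel sits level and low on the blue drive, at (167,145) in the side half. The disc fit at seated height gives a radius of 65.7 mm (expected 66) at (0.482,-0.166). The gripper is clear, so I'm handing in.

```bash
python3 -c "
from h import *
print(ctrl.close_job())"
```

```text
the job is handed in; nothing more can be done
None
```

The carousel is meshed and fully down on the blue drive's boss, released and clear of the gripper, and the job is handed in. The teeth lined up from the camera measurement, so no rocking was needed. Push readings stayed under about 10 N, and the bystanders were not touched.

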